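Stop the press drive and hold its chain tensioner wound back

TASK

The small press drive on the bench is getting a new chain: press the wide mushroom-headed stop button fully down and let it come back up, then swing the tensioner's cage arm by its thumb post forward, toward the front of the bench, against its spring until it is against its stop, and keep it there. Finish while still holding the arm at the stop, so that a colleague can lay the chain on. Do not press the narrow jog button, and leave the other things on the bench where they are.

Things in the scene. Friction and masses are not known exactly. Their poses are not given: they have to be found in the camera images.
- tensioner: Chain drive unit, fixed to the bench: dark 200x150 mm base plate 12 mm thick, grey gear case (69 mm high) with a bare toothed sprocket (top of shaft 97 mm) on its far side, and on the side nearest the robot a hanger with a 38 mm round pivot body carrying the cage arm. Origin: on the bench under the pivot axis; x points from the pivot to the sprocket, y to the left of that, z up.
- pivot (a point): Point on the vertical pivot axis of the cage arm, 122 mm above the bench (the height of the thumb post's centre; the pivot's own parts end 96 mm above the bench).
- thumb_post (a point): Centre of the free part of the upright steel thumb post on the outer end of the cage arm: 16 mm round, 110 mm from the pivot axis, free from 93 to 145 mm above the bench, this point at 122 mm. The arm is two aluminium plates (top face 90 mm above the bench, 34 mm wide at the ends) with two black toothed wheels between. The post moves in a level arc about the pivot; push or pinch it.
- cage_arm (a joint): Cage arm angle, rad: 0 at rest (arm points front left, 125 deg anticlockwise from the drive unit's x axis); grows anticlockwise seen from above to the hard stop at 1.0 (arm points away from the sprocket, to the front). A spring drives it back: at the post about 2.2 N at rest, 5.5 N just before the stop; at the stop it is rigid. Let go, it springs back.
- stop_button_top (a point): Centre of the top of the stop button's wide mushroom-shaped head (42 mm across, black, 68 mm above the bench when up) on a grey 70x70x40 mm box fixed to the bench. The box can be at either of the two button places.
- stop_button (a joint): Stop button travel, m: 0 up, 0.008 fully down (1.5 N to start, 5 N fully down); it springs back up when released.
- jog_button_top (a point): Centre of the top of the jog button: a narrow plain cylinder (20 mm across, black, 68 mm above the bench) on another grey box of the same kind; not to be pressed.
- jog_button (a joint): Jog button travel, m: 0 up, 0.008 fully down; must stay up.
- masking_tape: Bystander: roll of masking tape lying flat, 96 wide, 25 high, at the front (mm). Origin at the centre of its underside.
- sanding_block: Bystander: cork sanding block, 42x72, 30 high, between the buttons and the drive unit (mm). Origin at the centre of its underside.
- gouge_a: Bystander: carving gouge with a round wooden handle, 137 long, 25 high, at the front edge (mm). Origin at the centre of its underside.
- baren: Bystander: round hand baren with a bowed wooden handle, 108 wide, 34 high, far right (mm). Origin at the centre of its underside.
Mind the look-alikes: they are no part of the job. What is shaped like the part that bears jog_button_top but green is not meant.

How it is judged:
On the way, in this order (a step that is already met when the one before it is completed fails the run):
1. the stop button is pressed fully down (value of joint stop_button above 0.0068 m), for 0.05 s.
2. the stop button is back up (value of joint stop_button below 0.0015 m), for 0.1 s.
3. the cage arm is held against its stop by the robot (value of joint cage_arm above 0.94 rad and contact force between any of the fingers, the arm and cage_arm above 1.5 N), for 0.2 s.
At the end, for the whole second after the job is handed in: The cage arm is within 0.06 rad of its stop, the robot pressing on it with more than 1.5 N; the stop button has come back up (within 1.5 mm) and the jog button is up (all of step 3 and value of joint stop_button below 0.0015 m and value of joint jog_button below 0.002 m); the arm keeps its last pose, push and grip.
It fails at once if the jog button is pressed (2 mm or more) (value of joint jog_button above 0.002 m).
It fails at once if a bystander is moved by more than 30 mm (distance of any of masking_tape, sanding_block, gouge_a, baren from where it was at the start of the episode above 0.03 m).
It also fails if it takes over 45 s, if anything falls off the work surface, if the arm or the gripper's body presses on something with over 40 N, if the wrist force passes 120 N, or if a joint passes its speed limit or range.

ROBOT

A 6-joint arm with a two-finger parallel gripper is mounted at the origin on a cart in front of the work surface, level with it; the furniture and walls round the work are solid. World frame = base frame: x ahead of the robot, y to its left, z up, the work surface at z = 0. Lengths are in m, angles in rad, forces in N, time in s.
With the tool pointing down it reaches from about 0.35 to 0.95 m from the base axis. Payload 17.4 kg.
Tool frame: the origin (TCP) lies at the very end of the fingers, on their centre line; the grasp point (between the pads) lies 19 mm behind it; z points along the fingers, x is the direction in which the jaws open and shut, and the axes are right-handed (so a half turn about z gives the same grasp; the last joint's range is limited). The gripper opens to 93 mm and grips with 3 to 60 N. Pads are 15 mm wide; open, the fingers measure 128 mm over their backs; the gripper's body (75 mm by 188 mm) begins 65 mm behind the grasp point.
Start: joints at [-1.172, 0.116, 1.442, -0, 1.584, -0.038], TCP at [0.286, -0.612, 0.219] pointing down, gripper open.
Joint ranges: [-2.83, 2.83], [-0.83, 2.19], [0.07, 2.5], [-1.14, 4.28], [0.01, 3], [-2.97, 2.97]. Speed limits (rad/s): [1.89, 1.89, 2.22, 3.14, 3.14, 3.14].

INTERFACE

Orientations are given as a rotation vector (axis times angle).
In Python, from rig import ctrl gives the robot as it stands.
- The arm moves only by the shell command python3 -m creep 'ROWS' [FORCE]. ROWS is a JSON object of lists of equal length, an entry for each row: "angular": the turn, a rotation vector about the tool's x, y, z in degrees, a list of three; "linear": the shift along the tool's x, y, z in m, a list of three; "grip": the gripper's target within -1 to 1 (shut at 1, half-way at 0, fully open at -1). A call has 1 to 8 rows; each row shifts and turns the pose as measured when the row begins, along the tool's axes as they then stand; what a row does not reach is not made up. A row lasts 1/12 s, in which the tool goes at most 41.7 mm and 7.16 degrees, less where a joint would pass 70% of its speed; a pose out of reach is approached as far as the arm can. A call with a gripper value outside its range is refused whole. The fingers move at their own pace and stop on an object; FORCE is the grip in N (left out, the last holds). Time passes only in rows, so rows that do not move let the fingers close. It gives the time, the measured TCP pose, the force and the opening at its end, in the units of the state.
- ctrl.get_obs(): the state, without advancing time (a new reading comes with each control period).
- ctrl.camera(name): name is "scene" or "top" or "wrist"; returns a dict with "img" (400x640x3 uint8, blue, green, red), "camera_matrix" (3x3 intrinsics, pixels), "dist_coeffs" ([k1, k2, p1, p2, k3] as OpenCV has them; the pictures are not rectified), "position" and "orientation" of the camera in the world. Camera axes: x right, y up, looking along -z (the intrinsics and any distortion apply to the point x, -y, -z); pixel columns grow to the right and rows downward; lengths in m; the calibration is good to about 2 mm. A picture is of the moment at which its call begins. There is no depth.
- ctrl.hand_in(): hands the job in, once; it reports no verdict.
Trained networks look in a picture, given as the dict that the camera call returned (one of the last four; its "shot" number tells which), for a name from the list of things; names that differ only in an ending like _2 or _b are one class to them, and where a whole thing is asked for, a point or a joint stands for the part that bears it (a point fixed in the world has none). Each returns a list of dicts, best first, with "conf" (0 to 1); they miss things now and then, are a little off and sometimes report something else, mostly with a low value. They report only what shows in the picture. A call takes as long as a camera call. They do not tell look-alikes from the thing itself.
- ctrl.cut_out(query, picture): "mask" (400x640 bool, what is visible of it) and "point" ([row, column] in pixels, amid what is visible of it).
The state is a dict: "t": time; "joint_positions": joint angles; "qd": joint speeds; "effort": joint torques, N m; "position": TCP position; "tcp_rot": TCP orientation; "ft_force": force on the tool from outside, world axes, zero at the start; "ft_torque": the same for the moment, N m; "opening": finger opening in m.
Only numpy, scipy, OpenCV 4.12 (cv2) and the standard library are available. Lean on these libraries where they do the work, as an engineer would, in place of code of your own. Each camera call takes 0.05 s, during which the arm holds its last target.

## Working session

There is one attempt and no reset: what is moved stays moved. The work goes in short steps, Python scripts to look and compute and a shell command to move; the robot and the scene stay as the last step left them, time stands still between calls to the robot, and variables do not carry over. Pictures are saved under pics/ and viewed, and the job is handed in when it is done.

```bash
mkdir -p pics; ls
python3 - <<'E'
from rig import ctrl
import cv2,pickle
o=ctrl.get_obs();print(o)
for n in("scene","top"):
    c=ctrl.camera(n);cv2.imwrite(f"pics/{n}0.png",c["img"]);pickle.dump(c,open(f"pics/{n}0.pkl","wb"))
    print(n,c["position"],c["orientation"],c["camera_matrix"],c["dist_coeffs"])
    for q in("stop_button_top","jog_button_top","thumb_post","tensioner","masking_tape","sanding_block","gouge_a","baren"):
        print(q,[(r["conf"],r["point"],int(r["mask"].sum())) for r in ctrl.cut_out(q,c)])
E
```

```text
pics
{'t': 0.0, 'joint_positions': array([-1.17179614e+00,  1.16466570e-01,  1.44224684e+00, -1.17034419e-05,
        1.58401155e+00, -3.77881720e-02]), 'qd': array([ 0.00069078, -0.00059527,  0.0004346 ,  0.00010659, -0.00099277,
       -0.0012124 ]), 'effort': array([-1.07285468e-03, -7.21265459e+01, -6.22611666e+01,  7.78600504e-02,
        2.37270986e-02, -9.20471439e-05]), 'position': array([ 0.28546309, -0.61144181,  0.21792972]), 'tcp_rot': array([-2.64944183e+00,  1.68703167e+00,  1.47329208e-03]), 'ft_force': array([-0.3392246 , -0.36810756, -0.5236846 ]), 'ft_torque': array([0.02788088, 0.01544122, 0.04164648]), 'opening': 0.09318769952210874}
scene [-0.13021947 -1.01918635  0.85461965] [ 0.94078779 -0.29851164 -0.54089394] [[478.99036985   0.         316.3379707 ]
 [  0.         478.99036985 196.91585895]
 [  0.           0.           1.        ]] [0.04209048 0.         0.         0.         0.        ]
stop_button_top [(0.34, [199.6, 249.9], 548)]
jog_button_top []
thumb_post []
tensioner []
masking_tape [(0.56, [195.8, 246.2], 422)]
sanding_block [(0.91, [212.2, 332.3], 404), (0.5, [200.1, 250.8], 584)]
gouge_a [(0.65, [229.0, 268.5], 98)]
baren [(0.57, [260.8, 428.4], 578)]
top [ 0.31907832 -0.10333189  1.21317122] [ 0.12676904 -0.12664081 -1.594462  ] [[433.13741896   0.         317.06719073]
 [  0.         433.13741896 207.85709915]
 [  0.           0.           1.        ]] [0.01004525 0.         0.         0.         0.        ]
stop_button_top [(0.66, [162.1, 366.9], 59), (0.55, [229.0, 347.3], 214)]
jog_button_top [(0.53, [161.2, 367.0], 38)]
thumb_post [(0.64, [186.0, 211.4], 685)]
tensioner [(0.91, [155.4, 219.7], 4172)]
masking_tape [(0.87, [263.5, 230.9], 457)]
sanding_block [(0.96, [190.0, 316.7], 362)]
gouge_a [(0.74, [261.8, 306.6], 164)]
baren [(0.91, [157.3, 422.4], 1074), (0.66, [155.4, 223.5], 4078)]
```

View pics/scene0.png

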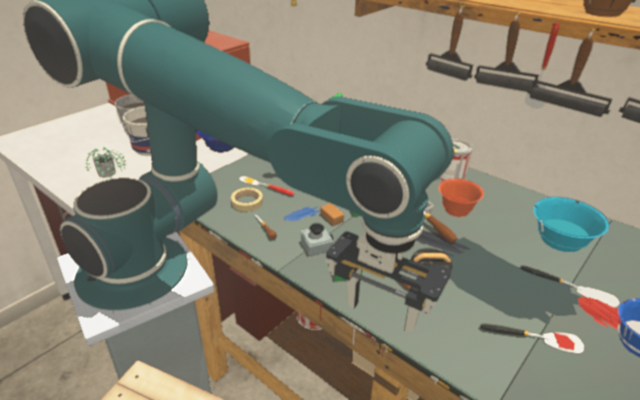

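View pics/top0.png

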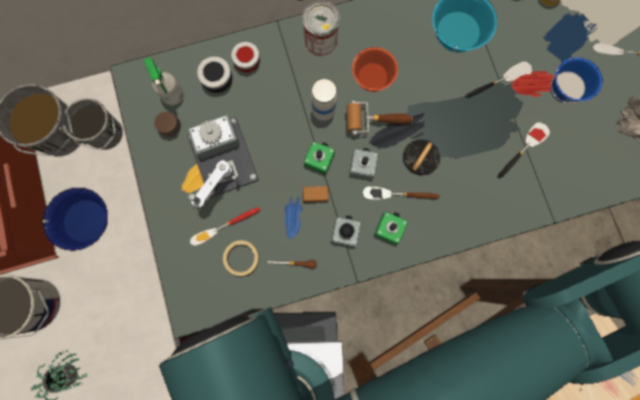

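Run:
```python
import cv2
i=cv2.imread("pics/top0.png")[100:300,140:460]
cv2.imwrite("pics/top0c.png",cv2.resize(i,(800,500),interpolation=cv2.INTER_CUBIC))
```

```text
(no output)
```

View pics/top0c.png

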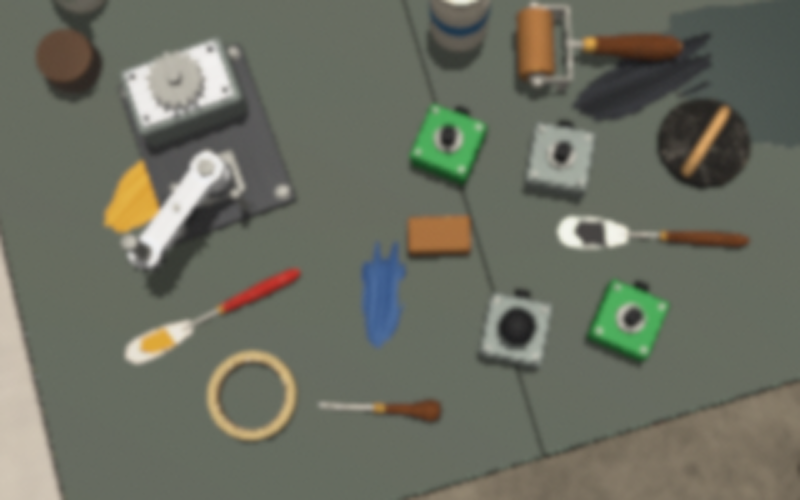

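The top view shows the bench:
- **Stop button:** the grey box with the wide black head at about (col 347, row 230).
- **Look-alikes:** the grey box with the narrow button at (364,162) is the jog button. The two green boxes at (319,157) and (391,228) carry narrow black buttons and are decoys.
- **Tensioner:** the pivot is near (222,166) and the outer end of the arm with the thumb post is near (194,198).

The stop button is the wide head on the grey box at (347,230).

```bash
cat > h.py <<'E'
import numpy as np,cv2
from scipy.spatial.transform import Rotation as R
def ray(c,col,row):
    p=cv2.undistortPoints(np.array([[[col,row]]],float),c["camera_matrix"],np.array(c["dist_coeffs"]))[0,0]
    Rm=R.from_rotvec(c["orientation"]).as_matrix()
    return np.array(c["position"]),Rm@np.array([p[0],-p[1],-1])
def plane(c,col,row,z):
    o,d=ray(c,col,row);return o+d*(z-o[2])/d[2]
def proj(c,P):
    Rm=R.from_rotvec(c["orientation"]).as_matrix()
    q=Rm.T@(np.array(P)-c["position"]);q=q*[1,-1,-1]
    return cv2.projectPoints(q[None],np.zeros(3),np.zeros(3),c["camera_matrix"],np.array(c["dist_coeffs"]))[0][0,0]
def sheet(c,cx,cy,h,f,s):
    i=c["img"][max(0,cy-h):cy+h,max(0,cx-h):cx+h];cv2.imwrite(f,cv2.resize(i,(s,s),interpolation=cv2.INTER_CUBIC))
E
python3 - <<'E'
import pickle
from h import *
c=pickle.load(open("pics/top0.pkl","rb"))
P=lambda n,x,y,z:print(n,plane(c,140+x/2.5,100+y/2.5,z).round(4))
P("stop",517,327,.068);P("jog",563,152,.068);P("grn1",449,138,.068);P("grn2",632,317,.068)
P("pivot",207,165,.096);P("spr",176,79,.097);P("posttop",130,242,.145);P("armend",145,252,.09)
P("tape",252,395,.025);P("sand",439,235,.03);P("redhandle",298,272,.02);P("redtip",130,355,.02)
i=c["img"][130:230,170:270];cv2.imwrite("pics/t1.png",cv2.resize(i,(600,600),interpolation=cv2.INTER_CUBIC))
sheet(c,347,230,35,"pics/t2.png",500)
E
```

```text
stop [ 0.4409 -0.183   0.068 ]
jog [ 0.631  -0.2404  0.068 ]
grn1 [ 0.6502 -0.1167  0.068 ]
grn2 [ 0.4482 -0.3056  0.068 ]
pivot [0.6196 0.1413 0.096 ]
spr [0.7154 0.1751 0.097 ]
posttop [0.529  0.2072 0.145 ]
armend [0.5287 0.2072 0.09  ]
tape [0.379  0.1059 0.025 ]
sand [ 0.5501 -0.1029  0.03  ]
redhandle [0.5143 0.0556 0.02  ]
redtip [0.4268 0.2411 0.02  ]
```

View pics/t1.png

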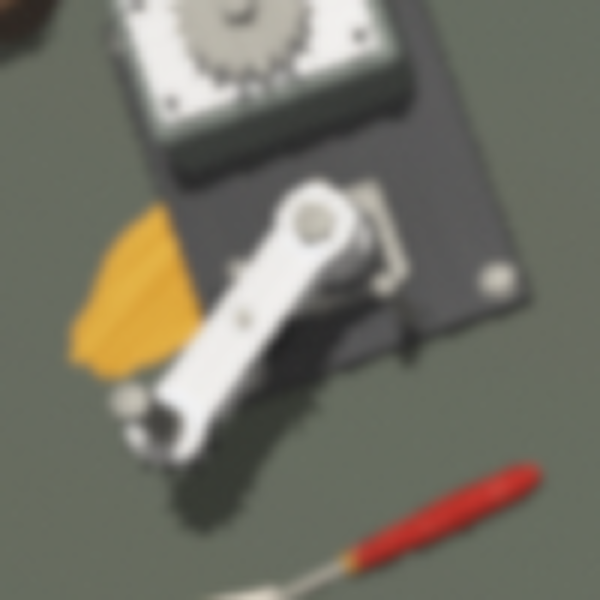

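View pics/t2.png

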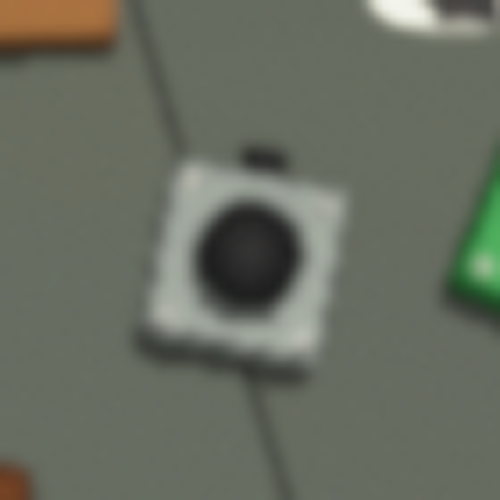

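The distances check out: pivot to post is 0.112 m (given 0.110 m), and the post bearing is 144° against 19.4°+125° expected. The close crop confirms the wide black mushroom head on a grey box. Next I work out the tool axes.

```bash
cat > go.py <<'E'
import sys
from h import *
from rig import ctrl
def rep(t=None,yaw=None):
    o=ctrl.get_obs();M=R.from_rotvec(o["tcp_rot"]).as_matrix()
    print("t",round(o["t"],2),"p",o["position"].round(4),"F",o["ft_force"].round(1),"open",round(o["opening"],4),"q6",o["joint_positions"].round(2));print("toolx",M[:,0].round(3),"y",M[:,1].round(3),"z",M[:,2].round(3))
    if t is not None:print("tool delta",(M.T@(np.array(t)-o["position"])).round(4))
    # turn to tool down with x at given yaw
    if yaw is not None:
        y=np.radians(yaw);X=np.array([np.cos(y),np.sin(y),0]);Z=np.array([0,0,-1]);T=np.stack([X,np.cross(Z,X),Z],1)
        print("turn deg",np.degrees(R.from_matrix(M.T@T).as_rotvec()).round(2))
if __name__=="__main__":
    a=[float(v) for v in sys.argv[1:]];rep(a[:3] if len(a)>2 else None,a[3] if len(a)>3 else None)
E
python3 go.py .441 -.183 .15 -90;python3 go.py .441 -.183 .15 90
```

```text
t 0.9 p [ 0.2855 -0.6116  0.2186] F [ 0.9  0.5 -0.3] open 0.0925 q6 [-1.17  0.12  1.44  0.    1.58 -0.04]
toolx [ 0.423 -0.906 -0.   ] y [-0.906 -0.423 -0.   ] z [ 0.  0. -1.]
tool delta [-0.3226 -0.3222  0.0687]
turn deg [-0.    0.   25.03]
t 0.9 p [ 0.2855 -0.6116  0.2186] F [ 0.9  0.5 -0.3] open 0.0925 q6 [-1.17  0.12  1.44  0.    1.58 -0.04]
toolx [ 0.423 -0.906 -0.   ] y [-0.906 -0.423 -0.   ] z [ 0.  0. -1.]
tool delta [-0.3226 -0.3222  0.0687]
turn deg [  -0.     -0.   -154.97]
```

```bash
python3 -m creep '{"angular":[[0,0,6.3],[0,0,6.3],[0,0,6.3],[0,0,6.2],[0,0,0],[0,0,0]],"linear":[[0,0,0],[0,0,0],[0,0,0],[0,0,0],[-0.02,0,0],[-0.03,0,0]],"grip":[1,1,1,1,1,1]}' 20; python3 go.py .441 -.183 .15 -90
```

```text
t: 1.4
position: [0.2859, -0.5635, 0.2172]
tcp_rot: [2.193, -2.249, -0.002]
ft_force: [0.3, 0.3, 0.5]
opening: 0.0574
t 1.4 p [ 0.2859 -0.5635  0.2172] F [0.3 0.3 0.5] open 0.0574 q6 [-1.14  0.02  1.54 -0.    1.58  0.45]
toolx [-0.025 -1.    -0.001] y [-1.     0.025  0.001] z [-0.001  0.001 -1.   ]
tool delta [-0.3842 -0.1455  0.0674]
turn deg [ 0.05  0.04 -1.44]
```

```bash
python3 -m creep '{"angular":[[0,0,0],[0,0,0],[0,0,0],[0,0,0],[0,0,0],[0,0,0],[0,0,0],[0,0,0]],"linear":[[-0.036,-0.014,0],[-0.036,-0.014,0],[-0.036,-0.014,0],[-0.036,-0.014,0],[-0.036,-0.014,0.01],[-0.036,-0.014,0.01],[-0.036,-0.014,0.01],[-0.036,-0.014,0.01]],"grip":[1,1,1,1,1,1,1,1]}'; python3 go.py .441 -.183 .12 -90
```

```text
t: 2.07
position: [0.4063, -0.2686, 0.1779]
tcp_rot: [-2.184, 2.258, -0.006]
ft_force: [0.4, -0.5, -0.6]
opening: 0.004
t 2.07 p [ 0.4063 -0.2686  0.1779] F [ 0.4 -0.5 -0.6] open 0.004 q6 [-0.64 -0.29  1.89 -0.    1.54  0.97]
toolx [-0.034 -0.999  0.003] y [-0.999  0.034 -0.003] z [ 0.003 -0.003 -1.   ]
tool delta [-0.0869 -0.0316  0.0577]
turn deg [-0.17 -0.16 -1.93]
```

```bash
python3 -m creep '{"angular":[[0,0,-1.9],[0,0,0],[0,0,0],[0,0,0],[0,0,0]],"linear":[[-0.03,-0.010,0.015],[-0.03,-0.010,0.015],[-0.026,-0.010,0.015],[0,0,0.005],[0,0,0]],"grip":[1,1,1,1,1]}'; python3 go.py .441 -.183 .08 -90
python3 - <<'E'
from h import *
from rig import ctrl
c=ctrl.camera("wrist");cv2.imwrite("pics/w1.png",c["img"]);print(proj(c,[.441,-.183,.068]),c["position"])
for q in("stop_button_top",):
  for r in ctrl.cut_out(q,c):print(r["conf"],r["point"],plane(c,r["point"][1],r["point"][0],.068),r["mask"].sum())
E
```

```text
t: 2.48
position: [0.4395, -0.1723, 0.1251]
tcp_rot: [-2.229, 2.212, -0.009]
ft_force: [0.3, -0.5, 1.4]
opening: 0.0008
t 2.48 p [ 0.4395 -0.1723  0.1251] F [ 0.3 -0.5  1.4] open 0.0008 q6 [-0.43 -0.31  1.99 -0.    1.46  1.14]
toolx [ 0.008 -1.     0.003] y [-1.    -0.008 -0.005] z [ 0.005 -0.003 -1.   ]
tool delta [ 0.0105 -0.0012  0.0452]
turn deg [-0.29 -0.17  0.45]
[335.54239523 219.83194497] [ 0.5211182  -0.17146668  0.29096052]
0.61 [211.8, 333.4] [ 0.44658096 -0.18147916  0.068     ] 2721
```

View pics/w1.png

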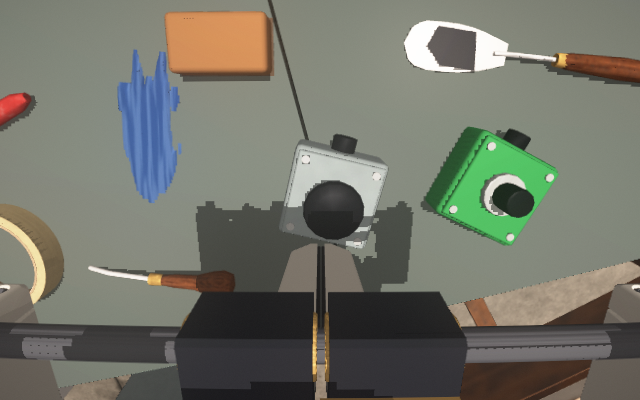

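The wrist view shows the wide black head at (334,210) on its grey box. The green look-alike at (515,200) is clear of the fingers. Both cameras agree to within 6 mm, so I aim at (0.444, -0.182) and press.

```bash
python3 -m creep '{"angular":[[0,0,0],[0,0,0],[0,0,0],[0,0,0]],"linear":[[0.010,-0.004,0.015],[0,0,0.02],[0,0,0.010],[0,0,0]],"grip":[1,1,1,1]}'; python3 go.py .444 -.182 .059 -90
```

```text
t: 2.92
position: [0.4448, -0.1889, 0.0842]
tcp_rot: [-2.221, 2.218, -0.02]
ft_force: [-0.5, 0.8, 0.0]
opening: 0.0008
t 2.92 p [ 0.4448 -0.1889  0.0842] F [-0.5  0.8  0. ] open 0.0008 q6 [-0.45 -0.25  2.01 -0.    1.37  1.12]
toolx [ 0.001 -1.     0.007] y [-1.    -0.001 -0.011] z [ 0.011 -0.007 -1.   ]
tool delta [-0.0071  0.001   0.0251]
turn deg [-0.64 -0.38  0.07]
```

```bash
python3 -m creep '{"angular":[[-0.6,-0.4,0],[0,0,0],[0,0,0]],"linear":[[-0.006,0.001,0.006],[0,0,0.006],[0,0,0]],"grip":[1,1,1]}'; python3 go.py .444 -.182 .059 -90; python3 -m creep '{"angular":[[0,0,0],[0,0,0],[0,0,0]],"linear":[[0,0,0.006],[0,0,0.006],[0,0,0]],"grip":[1,1,1]}'; python3 go.py .444 -.182 .059 -90
```

```text
t: 3.17
position: [0.4439, -0.1841, 0.0734]
tcp_rot: [-2.219, 2.222, -0.001]
ft_force: [-0.1, 0.4, -0.2]
opening: 0.0007
t 3.17 p [ 0.4439 -0.1841  0.0734] F [-0.1  0.4 -0.2] open 0.0007 q6 [-0.45 -0.24  2.02  0.    1.36  1.13]
toolx [-0.001 -1.    -0.   ] y [-1.     0.001 -0.001] z [ 0.001  0.    -1.   ]
tool delta [-0.0021 -0.0001  0.0144]
turn deg [-0.06  0.02 -0.08]
t: 3.42
position: [0.4446, -0.1845, 0.062]
tcp_rot: [-2.219, 2.222, -0.005]
ft_force: [-1.5, -0.1, 4.1]
opening: 0.0008
t 3.42 p [ 0.4446 -0.1845  0.062 ] F [-1.5 -0.1  4.1] open 0.0008 q6 [-0.45 -0.23  2.03  0.    1.34  1.13]
toolx [-0.001 -1.     0.001] y [-1.     0.001 -0.003] z [ 0.003 -0.001 -1.   ]
tool delta [-0.0025  0.0007  0.003 ]
turn deg [-0.19 -0.05 -0.07]
```

```bash
python3 -m creep '{"angular":[[0,0,0],[0,0,0],[0,0,0]],"linear":[[0,0,0.002],[0,0,0.001],[0,0,0.0005]],"grip":[1,1,1]}'; python3 -m creep '{"angular":[[0,0,0],[0,0,0],[0,0,0]],"linear":[[0,0,0.0015],[0,0,0.001],[0,0,0.001]],"grip":[1,1,1]}'
```

```text
t: 3.67
position: [0.4449, -0.1846, 0.0602]
tcp_rot: [-2.219, 2.221, -0.006]
ft_force: [-5.4, 2.4, 8.1]
opening: 0.0004
t: 3.92
position: [0.4449, -0.1846, 0.0601]
tcp_rot: [-2.22, 2.221, -0.006]
ft_force: [-7.9, 3.7, 12.5]
opening: 0.0004
```

The button has bottomed: z stays at 0.0601 (8 mm down from 0.068) while the force rises to 12 N. I lift off.

```bash
python3 -m creep '{"angular":[[0,0,0],[0,0,0],[0,0,0],[0,0,0],[0,0,0],[0,0,0]],"linear":[[0,0,-0.01],[0,0,-0.03],[0,0,-0.04],[0,0,-0.04],[0,0,-0.03],[0,0,0]],"grip":[1,1,1,1,1,1]}'
python3 - <<'E'
from h import *
from rig import ctrl
c=ctrl.camera("wrist");cv2.imwrite("pics/w2.png",c["img"])
E
python3 go.py .53 .205 .2 -90
```

```text
t: 4.42
position: [0.443, -0.1833, 0.2164]
tcp_rot: [-2.221, 2.221, -0.001]
ft_force: [0.5, -1.3, 1.4]
opening: 0.0002
t 4.47 p [ 0.4427 -0.1832  0.214 ] F [-0.4  0.5  0.3] open 0.0009 q6 [-0.45 -0.32  1.85  0.    1.61  1.12]
toolx [ 0. -1. -0.] y [-1.    -0.     0.001] z [-0.001  0.    -1.   ]
tool delta [-0.3882 -0.0874  0.0141]
turn deg [0.04 0.03 0.01]
```

View pics/w2.png

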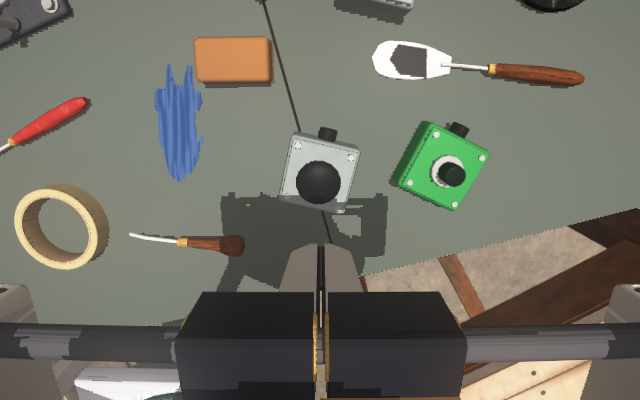

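The head at (318,182) is back up and nothing nearby has moved. I go towards the post with the jaws opening.

```bash
python3 -m creep '{"angular":[[0,0,0],[0,0,0],[0,0,0],[0,0,0],[0,0,0],[0,0,0],[0,0,0],[0,0,0]],"linear":[[-0.041,0,0],[-0.041,0,0],[-0.041,0,0],[-0.041,0,0],[-0.041,0,0],[-0.041,0,0],[-0.041,0,0],[-0.041,0,0]],"grip":[-0.4,-0.4,-0.4,-0.4,-0.4,-0.4,-0.4,-0.4]}'; python3 go.py .46 .2 .21 -90
```

```text
t: 5.13
position: [0.4404, 0.1469, 0.2063]
tcp_rot: [2.204, -2.232, -0.006]
ft_force: [1.2, -1.0, 0.9]
opening: 0.049
t 5.13 p [0.4404 0.1469 0.2063] F [ 1.2 -1.   0.9] open 0.049 q6 [ 0.27 -0.35  1.89  0.    1.61  1.85]
toolx [-0.013 -1.     0.001] y [-1.     0.013  0.006] z [-0.006 -0.    -1.   ]
tool delta [-0.0534 -0.0189 -0.0038]
turn deg [ 0.36 -0.03 -0.73]
```

```bash
python3 -m creep '{"angular":[[0,0,-0.7],[0,0,0],[0,0,0],[0,0,0]],"linear":[[-0.02,0,0],[-0.02,0,0],[-0.012,0,0],[0,0,0]],"grip":[-0.4,-0.4,-0.4,-0.4]}'; python3 go.py .53 .205 .21 -90
python3 - <<'E'
from h import *
from rig import ctrl
c=ctrl.camera("wrist");cv2.imwrite("pics/w3.png",c["img"]);import pickle;pickle.dump(c,open("pics/w3.pkl","wb"))
print(proj(c,[.53,.2053,.145]),proj(c,[.53,.2053,.093]),proj(c,[.6196,.1413,.096]))
for r in ctrl.cut_out("thumb_post",c):print(r["conf"],r["point"],r["mask"].sum())
E
```

```text
t: 5.47
position: [0.4372, 0.2083, 0.2005]
tcp_rot: [2.224, -2.205, -0.012]
ft_force: [-0.2, -0.0, -0.2]
opening: 0.0649
t 5.47 p [0.4372 0.2083 0.2005] F [-0.2 -0.  -0.2] open 0.0649 q6 [ 0.39 -0.3   1.86  0.    1.59  1.95]
toolx [ 0.008 -1.     0.001] y [-1.    -0.008  0.013] z [-0.013 -0.001 -1.   ]
tool delta [ 0.0041 -0.0926 -0.0107]
turn deg [ 0.72 -0.08  0.48]
[325.98437105  71.84173405] [324.7398429   74.67047191] [424.48063242 -66.78989431]
0.79 [44.5, 338.7] 4847
```

View pics/w3.png

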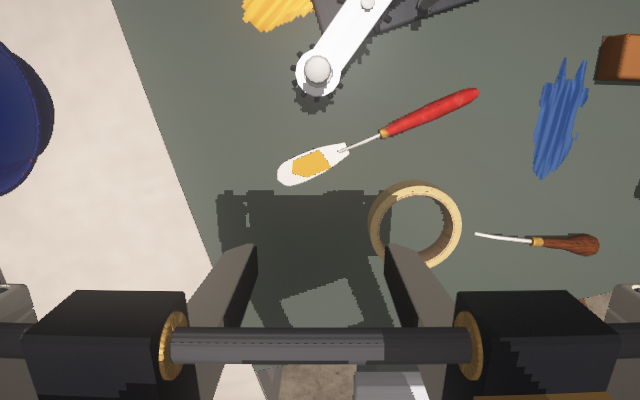

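Run:
```python
from h import *;import pickle
c=pickle.load(open("pics/w3.pkl","rb"));print(plane(c,317.5,68,.145))
```

```text
[0.53207349 0.21023856 0.145     ]
```

The wrist view shows the post top at (317,68), which puts the post at about (0.531, 0.208). The top camera agrees to 4 mm. I move over it and then down, with the jaws straddling it.

```bash
python3 -m creep '{"angular":[[0.7,0,0.5],[0,0,0],[0,0,0],[0,0,0]],"linear":[[0,-0.035,-0.002],[0,-0.035,-0.002],[0,-0.023,0],[0,0,0]],"grip":[-0.4,-0.4,-0.4,-0.4]}'; python3 go.py .531 .208 .104 -90
```

```text
t: 5.9
position: [0.5334, 0.2024, 0.2037]
tcp_rot: [2.217, -2.225, 0.004]
ft_force: [0.2, -0.9, -0.3]
opening: 0.0654
t 5.9 p [0.5334 0.2024 0.2037] F [ 0.2 -0.9 -0.3] open 0.0654 q6 [ 0.32 -0.11  1.69 -0.    1.56  1.89]
toolx [-0.004 -1.     0.002] y [-1.     0.004 -0.001] z [ 0.001 -0.002 -1.   ]
tool delta [-0.0059  0.0025  0.0997]
turn deg [-0.07 -0.13 -0.21]
```

```bash
python3 -m creep '{"angular":[[0,0,0],[0,0,0],[0,0,0],[0,0,0],[0,0,0]],"linear":[[-0.006,0.002,0.025],[0,0,0.025],[0,0,0.025],[0,0,0.018],[0,0,0]],"grip":[-0.4,-0.4,-0.4,-0.4,-0.4]}'; python3 go.py .531 .208 .104 -90
python3 - <<'E'
from h import *
from rig import ctrl
c=ctrl.camera("wrist");cv2.imwrite("pics/w4.png",c["img"])
E
```

```text
t: 6.32
position: [0.5321, 0.2016, 0.1068]
tcp_rot: [2.208, -2.233, 0.005]
ft_force: [-0.7, -0.5, -1.3]
opening: 0.0652
t 6.32 p [0.5321 0.2016 0.1068] F [-0.7 -0.5 -1.3] open 0.0652 q6 [ 0.32 -0.06  1.81 -0.    1.4   1.9 ]
toolx [-0.011 -1.     0.003] y [-1.     0.011 -0.001] z [ 0.001 -0.003 -1.   ]
tool delta [-0.0064  0.0012  0.0028]
turn deg [-0.08 -0.17 -0.65]
```

View pics/w4.png

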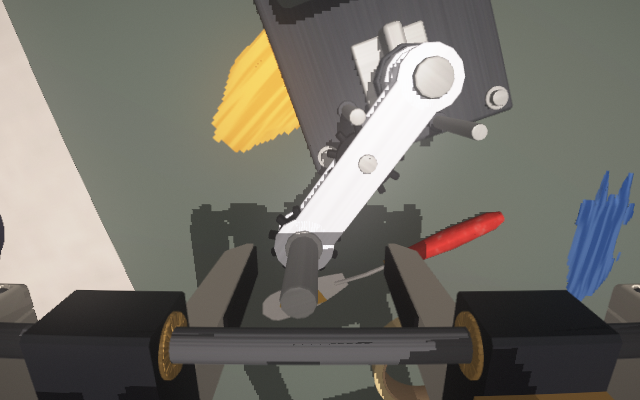

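The post is between the fingers, slightly towards the left finger. I shift towards it by 6 mm and close.

```bash
python3 -m creep '{"angular":[[0,0,0],[0,0,0],[0,0,0],[0,0,0],[0,0,0],[0,0,0],[0,0,0],[0,0,0]],"linear":[[-0.006,0.001,0.002],[0,0,0],[0,0,0],[0,0,0],[0,0,0],[0,0,0],[0,0,0],[0,0,0]],"grip":[1,1,1,1,1,1,1,1]}' 30; python3 go.py .5174 .1006 .104 -90
```

```text
t: 7.03
position: [0.533, 0.2083, 0.1137]
tcp_rot: [-2.202, 2.23, -0.009]
ft_force: [-6.2, 7.6, -0.4]
opening: 0.0169
t 7.03 p [0.533  0.2083 0.1137] F [-6.2  7.6 -0.4] open 0.0169 q6 [ 0.33 -0.07  1.8  -0.    1.4   1.91]
toolx [-0.012 -1.    -0.001] y [-1.     0.012 -0.01 ] z [ 0.01   0.001 -1.   ]
tool delta [0.1079 0.0143 0.0094]
turn deg [-0.55  0.06 -0.71]
```

The post is gripped at 16.9 mm opening (16 mm post). I swing it along the arc in stages.

```bash
python3 -m creep '{"angular":[[0,0,0],[0,0,0],[0,0,0],[0,0,0],[0,0,0]],"linear":[[0.010,0.007,0.002],[0.010,0.006,0.002],[0.010,0.005,0.002],[0.010,0.004,0],[0,0,0]],"grip":[1,1,1,1,1]}'
cat > arc.py <<'E'
from h import *
from rig import ctrl
o=ctrl.get_obs();d=o["position"][:2]-np.array([.6205,.1415]);a=np.degrees(np.arctan2(d[1],d[0]))%360
print("r",np.hypot(*d).round(4),"ang",a.round(1),"p",o["position"].round(4),"F",o["ft_force"].round(1),"op",o["opening"].round(4),"t",o["t"])
E
python3 arc.py
```

```text
t: 7.45
position: [0.5138, 0.1712, 0.1138]
tcp_rot: [-2.196, 2.215, -0.015]
ft_force: [2.1, 3.2, -8.2]
opening: 0.0157Traceback (most recent call last):
  File "arc.py", line 4, in <module>
    print("r",np.hypot(*d).round(4),"ang",a.round(1),"p",o["position"].round(4),"F",o["ft_force"].round(1),"op",o["opening"].round(4),"t",o["t"])
                                                                                                                ^^^^^^^^^^^^^^^^^^
AttributeError: 'float' object has no attribute 'round'
```

```bash
sed -i 's/o\["opening"\].round(4)/o["opening"]/' arc.py; python3 -m creep '{"angular":[[0,0,0],[0,0,0],[0,0,0],[0,0,0]],"linear":[[0.010,0.002,0],[0.010,0.001,0],[0.010,0,0],[0,0,0]],"grip":[1,1,1,1]}'; python3 arc.py
```

```text
t: 7.78
position: [0.5094, 0.1425, 0.1137]
tcp_rot: [-2.196, 2.212, -0.008]
ft_force: [0.9, 5.2, -2.8]
opening: 0.0153
r 0.1111 ang 179.5 p [0.5094 0.1425 0.1137] F [ 0.9  5.2 -2.8] op 0.015337071885573433 t 7.7833
```

```bash
python3 -m creep '{"angular":[[0,0,0],[0,0,0],[0,0,0],[0,0,0]],"linear":[[0.010,0,0],[0.010,-0.002,0],[0.010,-0.002,0],[0,0,0]],"grip":[1,1,1,1]}'; python3 arc.py
```

```text
t: 8.12
position: [0.5127, 0.1146, 0.1137]
tcp_rot: [-2.198, 2.209, -0.002]
ft_force: [-3.8, 5.1, -0.2]
opening: 0.0154
r 0.1111 ang 194.0 p [0.5127 0.1146 0.1137] F [-3.8  5.1 -0.2] op 0.015372830652805133 t 8.1167
```

Now small steps until it stops against something rigid.

```bash
python3 -m creep '{"angular":[[0,0,0],[0,0,0],[0,0,0]],"linear":[[0.006,-0.002,0],[0.005,-0.002,0],[0,0,0]],"grip":[1,1,1]}'; python3 arc.py;  python3 -m creep '{"angular":[[0,0,0],[0,0,0],[0,0,0]],"linear":[[0.003,-0.001,0],[0.003,-0.001,0],[0.002,-0.001,0]],"grip":[1,1,1]}'; python3 arc.py
```

```text
t: 8.37
position: [0.5147, 0.1071, 0.1137]
tcp_rot: [-2.199, 2.208, 0.01]
ft_force: [-4.1, 5.5, 1.1]
opening: 0.0155
r 0.1112 ang 198.0 p [0.5147 0.1071 0.1137] F [-4.1  5.5  1.1] op 0.015511589539071518 t 8.3667
t: 8.62
position: [0.5149, 0.1066, 0.1137]
tcp_rot: [-2.2, 2.202, 0.031]
ft_force: [-14.3, 11.1, 6.6]
opening: 0.0161
r 0.1112 ang 198.3 p [0.5149 0.1066 0.1137] F [-14.3  11.1   6.6] op 0.016144112051702825 t 8.6167
```

It looks rigid, but there is a radial share in the force. I relieve x and push purely along the tangent to check.

```bash
python3 go.py .5149 .1 .1137 -90; python3 -m creep '{"angular":[[0,0,0],[0,0,0],[0,0,0]],"linear":[[0.002,0.001,0],[0.003,0.0,0],[0.004,0,0]],"grip":[1,1,1]}'; python3 arc.py
python3 - <<'E'
from h import *
from rig import ctrl
c=ctrl.camera("wrist");cv2.imwrite("pics/w5.png",c["img"])
c=ctrl.camera("top");cv2.imwrite("pics/t5.png",cv2.resize(c["img"][100:300,140:460],(800,500),interpolation=cv2.INTER_CUBIC))
E
python3 arc.py
```

```text
t 8.62 p [0.5149 0.1066 0.1137] F [-14.3  11.1   6.6] open 0.0161 q6 [ 0.14 -0.17  1.9   0.03  1.41  1.7 ]
toolx [-0.    -0.999 -0.034] y [-1.     0.001 -0.006] z [ 0.006  0.034 -0.999]
tool delta [ 0.0066  0.     -0.0003]
turn deg [-0.36  1.97 -0.03]
t: 8.87
position: [0.5147, 0.1063, 0.1136]
tcp_rot: [-2.196, 2.189, 0.044]
ft_force: [-0.6, 42.1, -3.0]
opening: 0.0158
r 0.1115 ang 198.4 p [0.5147 0.1063 0.1136] F [-0.6 42.1 -3. ] op 0.015787910512677035 t 8.8667
r 0.1115 ang 198.3 p [0.5147 0.1064 0.1136] F [ 2.2 34.6 -3.5] op 0.01585092797403493 t 8.9667
```

View pics/w5.png

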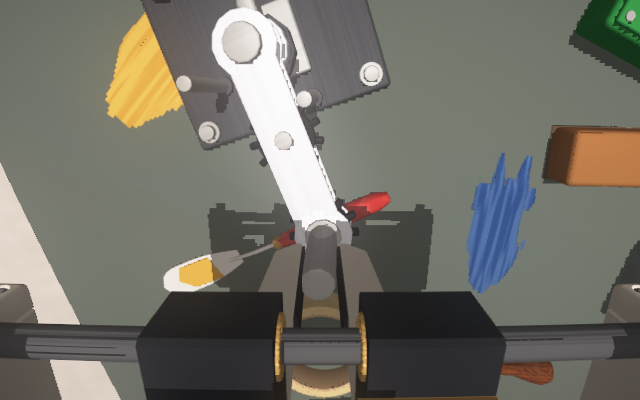

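View pics/t5.png

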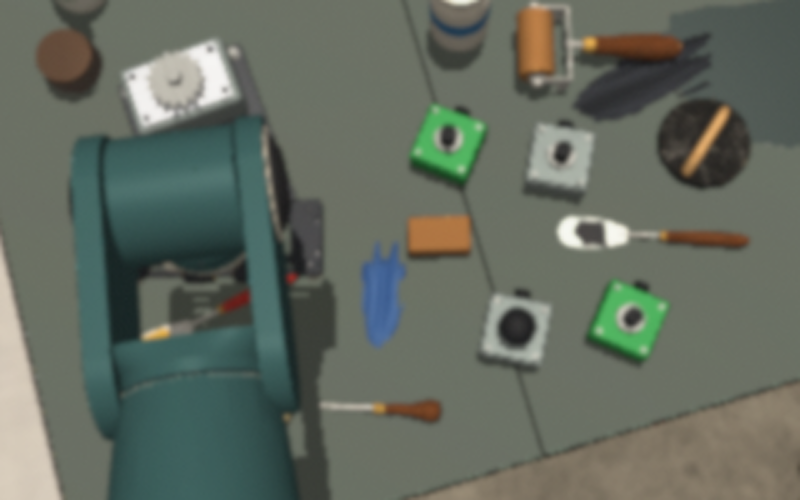

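The wrist view shows the cage arm resting against its stop pin at (303,98), with the post in the jaws at (320,260). Pushing at 42 N moved it only 0.3 mm, so it is at the stop. I ease the push to a moderate value.

```bash
python3 -m creep '{"angular":[[0,0,0],[0,0,0],[0,0,0],[0,0,0]],"linear":[[0.002,0,0],[0.0018,0,0],[0.0018,0,0],[0.0018,0,0]],"grip":[1,1,1,1]}' 30; python3 arc.py
```

```text
t: 9.3
position: [0.5146, 0.1069, 0.1136]
tcp_rot: [-2.195, 2.18, 0.055]
ft_force: [-1.4, 15.4, -0.4]
opening: 0.0159
r 0.1114 ang 198.1 p [0.5146 0.1069 0.1136] F [-1.4 15.4 -0.4] op 0.01587163954181336 t 9.3
```

Run:
```python
from rig import ctrl
import cv2
for k in range(8):
    c=ctrl.camera("wrist")
    if k%3==1:o=ctrl.get_obs();print(o["t"],o["position"].round(4),o["ft_force"].round(1))
cv2.imwrite("pics/w6.png",c["img"])
```

```text
9.4 [0.5146 0.1069 0.1136] [-0.9 14.2 -0.6]
9.55 [0.5146 0.1069 0.1136] [-2.  13.9  0.1]
9.7 [0.5146 0.1069 0.1136] [-1.2 13.4 -0.2]
```

View pics/w6.png

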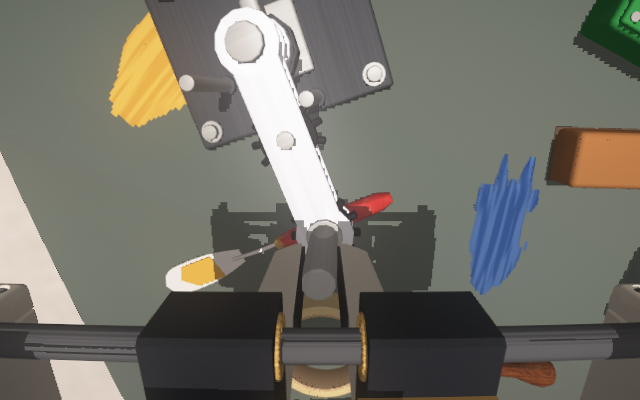

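The arm still rests on its stop pin at (306,99). The hold is steady at about 13–14 N, above the 5.5 N spring, so I hand in.

```bash
python3 -c "
from rig import ctrl
print(ctrl.hand_in());o=ctrl.get_obs();print(o['t'],o['position'],o['ft_force'])"
```

```text
the job is handed in; nothing more can be done
None
the job is handed in; nothing more can be done
```

I pressed the wide stop button fully down and released it. Then I pinched the thumb post, swung the cage arm forward to its stop, and handed in while still holding it there.

- **Stop button:** pressing it bottomed out 8 mm down, with the force rising to 12 N. A wrist picture afterwards showed it back up.
- **Cage arm:** pushing at 42 N for a moment moved it only 0.3 mm, so it is at a rigid stop. I then eased off to a steady 13–14 N, well above the 5.5 N spring. The last wrist picture shows the arm against its stop pin.
- **Other items:** the jog button and the green look-alikes were not touched. In the last pictures the gouge, sanding block and baren are where they were. The masking tape was mostly hidden under the robot arm, so I could not check it in the top view. The gripper stayed well above it and I saw no contact.
- **Disagreements:** my geometry put the swing at about 55.5–56° instead of 57.3° (0.97 rad against 1.0). This is within the camera and pivot error and still above the 0.94 rad needed. The wrist had also tilted by about 2° or a little more from the sideways load while holding.

The hand-in reports no verdict, and I could not read the state after it.

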